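# Release the long battery pack from the charging dock

## Task

Fetch the long battery pack from the charging dock for the cutting round. Press it straight down into its sloping bay until the catch lets go and it springs up by itself, then draw it out and set it down, without dropping it, standing upright on its foot on the floor of the empty compartment of the wooden kit tray. Leave the short pack latched in the dock, and do not disturb the vase, the clay pot or the duck.

Things in the scene. Friction and masses are not known exactly. Their poses are not given: they have to be found in the camera images.
- dock: Grey two-bay battery charging dock, fixed to the table, 112 x 145 x 80 mm (x, y, z), bays side by side along its y at +36 and -36 mm. Origin: centre of its underside, z up. Its top slopes 30 degrees, low at the front (-x), high at the back. The bays are square to that slope: they lean 30 degrees from vertical, the way out of a bay is (-0.5, 0, 0.866) in the dock's axes.
- dock_face (a point): Point on the dock's sloping top, midway between the two bay mouths (mouth centres at y = +36 and -36 mm in this frame, z = 0). z points straight out of the bays (30 degrees from vertical), y is the dock's y, x runs up the slope. The bays guide a pack with 1.25 mm play on each side; a seat on a spring carries it.
- pack_long: Long battery pack, black plastic, 26 x 52 x 88 mm (x, y, z), about 0.14 kg, fine ribs across its broad sides near the top. Origin: centre of its foot, z along the pack. It is in either bay, axes parallel to dock_face's. Latched at the start: foot 45 mm inside the bay, locked by hooks; pulling will not free it. Grip it across its 26 mm thickness (x); only 20 mm is free between the packs.
- pack_long_top (a point): Centre of the long pack's flat top, 43 mm above the mouth when latched. Pressed in along the pack's axis about 7.5 mm, to a firm stop (6 to 9 N, a spring), the catch trips; once let go the pack rises to 16 mm above its latched place (59 mm stand out) and rests there unlocked on its soft seat, free to be drawn out. Pressed to the stop again it latches again.
- pack_short: Short battery pack in the other bay, the same but 66 mm long and 0.11 kg, so only 21 mm of it stands out of the dock. It stays where it is, latched. Origin: centre of its foot, z along the pack.
- tray: Open wooden kit tray, fixed, 120 x 200 x 34 mm (x, y, z), walls, floor and cross wall 6 mm thick; the cross wall makes two compartments of 108 x 91 mm, side by side along its y axis. A roll of tape lies in the +y compartment; the -y one is empty. Origin: centre of the underside, z up.
- tray_free (a point): Centre of the floor of the tray's empty compartment (6 mm above the table), axes parallel to the tray's.
- stem_tape: Roll of brown stem tape lying flat in the other compartment of the tray, 58 mm across, 13 mm high; origin at the centre of its underside.
- bud_vase: Bystander: green glass bud vase, 48 mm across, 150 mm tall, upright; origin at the centre of its underside.
- clay_pot: Bystander: small clay pot, 64 mm across, 50 mm tall; origin at the centre of its underside.
- duck: Bystander: small yellow bath duck, 56 x 46 x 42 mm; origin at the centre of its underside.
There are look-alikes about, which are no part of the job. Leave any pink or turquoise look-alike of the pack_short alone.

How it is judged:
By the outcome, as a careful person would: the job done as asked, in the order asked, and still so for the second after the job is handed in, with the robot touching nothing.
It also fails if it takes over 48 s, if anything falls off the work surface, if the arm or the gripper's body presses on something with over 40 N, if the wrist force passes 120 N, or if a joint passes its speed limit or range.

## Robot

A 6-joint arm with a two-finger parallel gripper is mounted at the origin on the work surface; the furniture and walls round the work are solid. World frame = base frame: x ahead of the robot, y to its left, z up, the work surface at z = 0. Lengths are in m, angles in degrees, forces in N, time in s.
With the tool pointing down it reaches from about 0.3 to 0.75 m from the base axis. Payload 8.5 kg.
Tool frame: the origin (TCP) lies between the finger pads; the fingertips stand 25 mm ahead of it and the grasp point (between the pads) lies 6 mm ahead of it; x points along the fingers, y is the direction in which the jaws open and shut, and the axes are right-handed (so a half turn about x gives the same grasp; the last joint's range is limited). The gripper opens to 85 mm and grips with 20 to 120 N. Pads are 22 mm wide; open, the fingers measure 114 mm over their backs; the gripper's body (76 mm by 85 mm) begins 54 mm behind the grasp point. The pads swing forward as they close: fully open they stand 13 mm farther back than shut.
Start: joints at [55.732, 21.807, 74.336, -0, 83.858, -12.336], TCP at [0.205, 0.51, 0.256] pointing down, gripper open.
Joint ranges: [-178.18, 178.18], [-50.72, 133.34], [12.68, 142.11], [-81.47, 261.47], [9.98, 163.14], [-165.26, 165.26]. Speed limits (degrees/s): [136.94, 136.94, 180, 180, 180, 180].

## Interface

Orientations are given as a 3x3 rotation matrix whose columns are the frame's x, y, z axes.
In Python, from rig import sensors, get_image, workorder gives the robot as it stands.
- The arm moves only by the tool arm_command, never from a script. Its argument "plan" is a list that holds one entry, the list of rows, each a list of 6 numbers: the shift along the tool's x, y, z in units of 25 mm (1.0 is 25 mm), then the turn, a rotation vector about the tool's x, y, z in units of 6 degrees (1.0 is 6 degrees). In form: [[[dx, dy, dz, ax, ay, az], ...]]. A call has 1 to 10 rows; each row is the pose to reach, as a shift and turn from the pose commanded when the call began, along the tool's axes at that moment; what a row does not reach only later rows make up. A row lasts 1/10 s, in which the tool goes at most 50 mm and 8.59 degrees, less where a joint would pass 70% of its speed; a pose out of reach is approached as far as the arm can. A call with a gripper value outside its range is refused whole. "jaw" is the closure, from 0 (fully open) to 1 (shut), set as the call begins (left out, the last holds). The fingers move at their own pace and stop on an object; "newtons" is the grip in N (left out, the last holds). Time passes only in rows, so rows that repeat a pose let the fingers close. It gives the time, the measured TCP pose, the force and the opening at its end, in the units of the state.
- sensors.observe(): the state, without advancing time (a new reading comes with each control period).
- get_image(name): name is "side" or "top"; returns a dict with "img" (384x512x3 uint8, red, green, blue), "fx", "fy", "cx", "cy" (pixels), "dist" ([k1, k2, p1, p2, k3] as OpenCV has them; the pictures are not rectified), "T" (4x4, takes a point from camera to world coordinates). Camera axes: x right, y up, looking along -z (the intrinsics and any distortion apply to the point x, -y, -z); pixel columns grow to the right and rows downward; lengths in m; the calibration is good to about 2 mm. A picture is of the moment at which its call begins. There is no depth.
- workorder.close_job(): hands the job in, once; it reports no verdict.
The state is a dict: "time_s": time; "q": joint angles; "qvel": joint speeds; "joint_efforts": joint torques, N m; "position": TCP position; "tool_rot": TCP orientation; "ft_force": force on the tool from outside, world axes, zero at the start; "wrist_torque": the same for the moment, N m; "grip_width": finger opening in m.
Only numpy, scipy, OpenCV 4.12 (cv2) and the standard library are available. Lean on these libraries where they do the work, as an engineer would, in place of code of your own. Each camera call takes 0.05 s, during which the arm holds its last target. There are 200 camera calls.

## Working session

There is one attempt and no reset: what is moved stays moved. The work goes in short steps, Python scripts to look and compute and a tool call to move; the robot and the scene stay as the last step left them, time stands still between calls to the robot, and variables do not carry over. Pictures are saved under pics/ and viewed, about 8 in all and at most 12, crops included, and the job is handed in when it is done.

Besides the shell and the picture viewer there is one more tool, called after ">>>" as name(argument=value, ...) on one line, values as JSON. arm_command: Moves the arm, as the interface text tells. Its arguments: {"type":"object","properties":{"plan":{"type":"array","items":{"type":"array","items":{"type":"array","items":{"type":"number"}}}},"jaw":{"type":"number"},"newtons":{"type":"number"}},"required":["plan"]}

```bash
mkdir -p pics; ls; cat > h.py <<'E'
import numpy as np, cv2, json
from rig import sensors, get_image, workorder
def snap(n,f):
    d=get_image(n); cv2.imwrite(f'pics/{f}.png',cv2.cvtColor(d['img'],cv2.COLOR_RGB2BGR)); 
    np.savez(f'pics/{f}.npz',**{k:np.array(v) for k,v in d.items()}); return d
def K(d): return np.array([[d['fx'],0,d['cx']],[0,d['fy'],d['cy']],[0,0,1.]],float)
def proj(d,P):
    T=np.linalg.inv(d['T']); P=np.atleast_2d(P); c=P@T[:3,:3].T+T[:3,3]; c=c*[1,-1,-1]
    return cv2.projectPoints(c,np.zeros(3),np.zeros(3),K(d),np.array(d['dist'],float))[0][:,0]
def ray(d,uv):
    p=cv2.undistortPoints(np.array(uv,float).reshape(-1,1,2),K(d),np.array(d['dist'],float))[:,0]
    r=np.c_[p[:,0],-p[:,1],-np.ones(len(p))]@np.array(d['T'])[:3,:3].T
    return np.array(d['T'])[:3,3],r
def onz(d,uv,z):
    o,r=ray(d,uv); return o+r*((z-o[2])/r[:,2])[:,None]
def load(f): return {k:v for k,v in np.load(f'pics/{f}.npz').items()}
E
python3 - <<'E'
from h import *
for n in('top','side'):
    d=snap(n,n+'0'); print(n,d['fx'],d['dist'],np.round(d['T'],3).tolist())
    
a=cv2.imread('pics/top0.png');b=cv2.imread('pics/side0.png')
s=sensors.observe();print(s)
E
```

```text
pics
top 418.0749456925936 [-0.11016268  0.          0.          0.          0.        ] [[-0.013, 0.997, -0.071, 0.436], [-1.0, -0.014, -0.009, -0.016], [-0.01, 0.071, 0.997, 1.189], [0.0, 0.0, 0.0, 1.0]]
side 424.7211443940191 [-0.12705076  0.          0.          0.          0.        ] [[0.98, 0.131, -0.152, 0.275], [-0.2, 0.592, -0.781, -1.122], [-0.012, 0.795, 0.606, 0.977], [0.0, 0.0, 0.0, 1.0]]
{'time_s': 0.1, 'q': array([ 5.57331530e+01,  2.18351250e+01,  7.43765888e+01, -2.88770310e-04,
        8.38555483e+01, -1.23354274e+01]), 'qvel': array([-0.09174038,  0.06957128, -0.24959516,  0.04584036, -0.06636783,
        0.06699709]), 'joint_efforts': array([ 4.20564611e-03, -4.49212396e+01, -2.31659889e+01, -9.72988073e-05,
        3.57405574e-03,  2.34721819e-05]), 'position': array([0.20530351, 0.51002162, 0.25581478]), 'tool_rot': array([[-6.56845888e-04,  3.73495648e-01,  9.27631699e-01],
       [-9.72997763e-04,  9.27631222e-01, -3.73496144e-01],
       [-9.99999311e-01, -1.14791298e-03, -2.45900324e-04]]), 'ft_force': array([-1.14697099, -0.48162721, -0.32866377]), 'wrist_torque': array([-0.02006846,  0.04067738,  0.04030729]), 'grip_width': 0.08562953049457357}
```

View pics/top0.png

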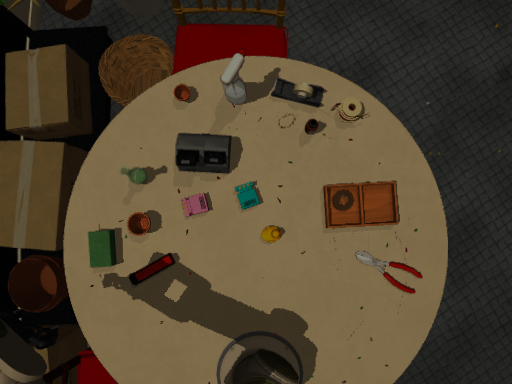

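View pics/side0.png

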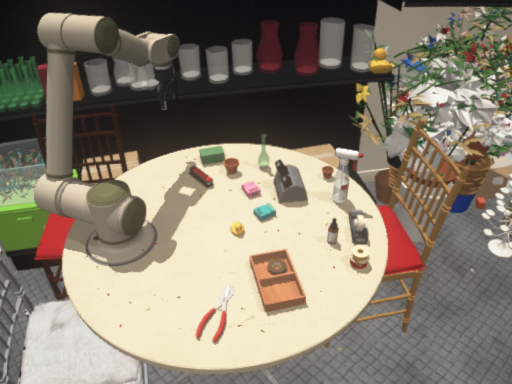

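The top view (up = +x, left = +y) shows the dock at about (203,153), with a pack in each bay. The tray is at (361,204), its right half empty. In the side view the long pack sticks up at about (282,168). Next I'll enlarge the dock and tray.

```bash
python3 - <<'E'
import cv2,numpy as np
a=cv2.imread('pics/top0.png');b=cv2.imread('pics/side0.png')
r=lambda i,x,y,w,h,s:cv2.resize(i[y:y+h,x:x+w],None,fx=s,fy=s,interpolation=cv2.INTER_CUBIC)
g=lambda i:np.clip((i/255.)**.6*255,0,255).astype('uint8')
A=r(a,165,120,80,60,5);B=r(b,255,150,80,60,5);C=r(a,310,170,100,75,4);D=r(b,240,240,80,60,5)
D=D[:300]; cv2.imwrite('pics/c0.png',g(np.vstack([np.hstack([A,B]),np.hstack([C,D])])))
E
```

```text
(no output)
```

View pics/c0.png

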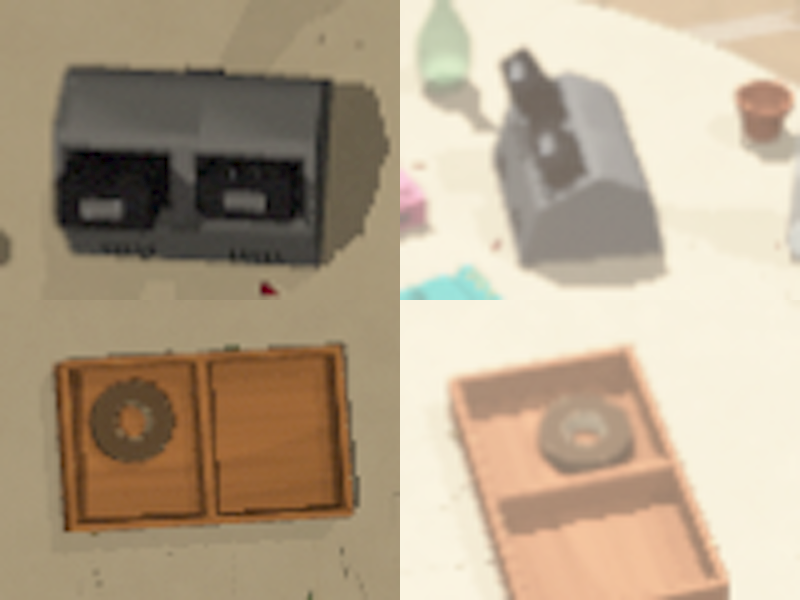

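```bash
cat > fit.py <<'E'
from h import *
from scipy.optimize import minimize
from scipy.spatial.transform import Rotation as R
def face(p): return R.from_euler('ZY',[p[3],-30],degrees=True).as_matrix(), np.array(p[:3])
# dock_face z = (-.5,0,.866), x = (.866,0,.5) in dock axes
def box(Rf,t,cy,h,z0=0):
    c=np.array([[x,cy+y,z] for x in(-.013,.013) for y in(-.026,.026) for z in(z0,h)])
    return c@Rf.T+t
S=4
def mask(d,p,roi,hs):
    Rf,t=face(p); x,y,w,h=roi; m=np.zeros((h*S,w*S),np.uint8)
    for cy,hh in hs:
        q=(proj(d,box(Rf,t,cy,hh))-[x,y]+.5)*S
        cv2.fillConvexPoly(m,cv2.convexHull(np.round(q*16).astype(np.int32)),255,shift=4)
    return cv2.resize(m,(w,h),interpolation=cv2.INTER_AREA)/255.
def dark(d,roi,T=45,wd=25):
    x,y,w,h=roi; g=cv2.cvtColor(d['img'],cv2.COLOR_RGB2GRAY)[y:y+h,x:x+w].astype(float)
    return np.clip((T+wd/2-g)/wd,0,1)
E
python3 - <<'E'
from fit import *
t=load('top0');s=load('side0')
C=onz(t,[(323.75,185.5),(396.25,181.25),(398.75,223),(326.75,227.5)],.034)
print('tray',C.round(4).tolist(),C.mean(0), [np.linalg.norm(C[i]-C[(i+1)%4]).round(4) for i in range(4)])
print('side proj',proj(s,C).round(1).tolist())
rt=(174,146,56,24); rs=(272,156,30,36)
for d,r in((t,rt),(s,rs)):
    g=cv2.cvtColor(d['img'],cv2.COLOR_RGB2GRAY)[r[1]:r[1]+r[3],r[0]:r[0]+r[2]];print(np.array2string(g[::2,::2],max_line_width=250))
p0=onz(t,[(202.5,157)],.06)[0]; print(p0)
x0=np.array([*p0,0.]); 
hs=[(.036,.043),(-.036,.021)]
D=[dark(t,rt,60,30),dark(s,rs,75,30)]
def cost(v):
    p=x0+v*np.array([.01,.01,.01,3]); return sum(((mask(d,p,r,hs)-D_)**2).sum() for d,r,D_ in((t,rt,D[0]),(s,rs,D[1])))
best=min((minimize(cost,v0,method='Nelder-Mead',options=dict(maxiter=600,initial_simplex=np.array([v0]+[v0+e for e in np.eye(4)]))) for v0 in (np.zeros(4),np.array([1,1,1,-1.]),np.array([-1,0,-1,1.]))),key=lambda o:o.fun)
p=x0+best.x*np.array([.01,.01,.01,3]);print(best.fun,p)
np.save('p.npy',p)
out=[]
for d,r in((t,rt),(s,rs)):
    im=cv2.cvtColor(d['img'],cv2.COLOR_RGB2BGR);k=8;x,y,w,h=r[0]-10,r[1]-10,50+r[2]*0+16,50
    im=cv2.resize(im[y:y+h,x:x+w],None,fx=k,fy=k,interpolation=cv2.INTER_CUBIC)
    im=np.clip((im/255.)**.6*255,0,255).astype('uint8')
    Rf,tt=face(p)
    for cy,hh in hs:
        q=(proj(d,box(Rf,tt,cy,hh))-[x,y]+.5)*k
        for a in range(8):
            for b in range(a):
                if bin(a^b).count('1')==1: cv2.line(im,tuple(q[a].astype(int)),tuple(q[b].astype(int)),(0,255,255),1)
    out.append(im[:, :400] if d is s else im[:, :])
H=np.hstack(out);cv2.imwrite('pics/fit0.png',cv2.resize(H,(800,int(H.shape[0]*800/H.shape[1]))))
E
```

```text
tray [[0.5281, -0.1863, 0.034], [0.5373, -0.3908, 0.034], [0.4207, -0.3939, 0.034], [0.4119, -0.1919, 0.034]] [ 0.47448055 -0.290742    0.034     ] [np.float64(0.2048), np.float64(0.1166), np.float64(0.2022), np.float64(0.1164)]
side proj [[285.5, 247.5], [306.1, 296.7], [265.7, 304.6], [249.6, 254.3]]
[[112  56  59  61  59  59  58  58  56  54  52  50  50  48  48  47  57  56  55  54  51  50  47  46  46  44  44  22]
 [111  53  48  49  50  59  59  58  57  58  59  59  60  60  58  58  60  60  59  58  60  59  59  58  57  55  52  17]
 [109  51  14   5   4   3   8  10  11  16  13  23  22  50  51  36  39  39  43  42  48  47  56  54  55  57  57  17]
 [110  53   6   4   4   3   1   2   3   3   2   4   4  50  51  12   4   4   4   2   4   5   5   8   4   8  51  19]
 [110  45   4   1   5   4   3   2   3   3   2   3   2  35  50   7   3   4   4   5   7  12   5   7   3   6  51  18]
 [102  19   5   3   4   2   4   6   6   4   2   1   3  22  36   9   8   6   7   6   7   6   7   8   7   3  25  14]
 [100  25   5   5   7   5   8   8   7   7   7   1   4  22  22   7   6   7  26  30  29  21   6   7   7   8 
[... 1121 characters left out ...]
2  96 149 135 131 131 124 217]
 [155 215 122 101  87  63  65  66 110 148 139 132 131 127 193]
 [193 163 108  92  81  70  90  69  86 133 150 141 135 130 153]
 [232 151 106  96  84  89 140  79  69  93 150 145 138 133 126]
 [220 114 105 104  93  81 123  76  67  73 145 145 136 132 129]
 [219 103  98 107 117  82  70  68  65  67 131 147 135 132 132]
 [220 138  99 107 121 112  68  64  63  67 104 149 134 133 132]
 [221 177 105 107 116 118  75  65  70 108 125 101  98 109 123]
 [222 198 113 108 109 129 102  97 102 100  92  92  91  92  93]
 [224 219 122 108 108 127 117 102  94  92  91  92  93  91  92]]
[0.6088579  0.14646428 0.06      ]
636.337508650519 [ 0.6081794   0.14331495  0.07428638 -1.45625531]
```

View pics/fit0.png

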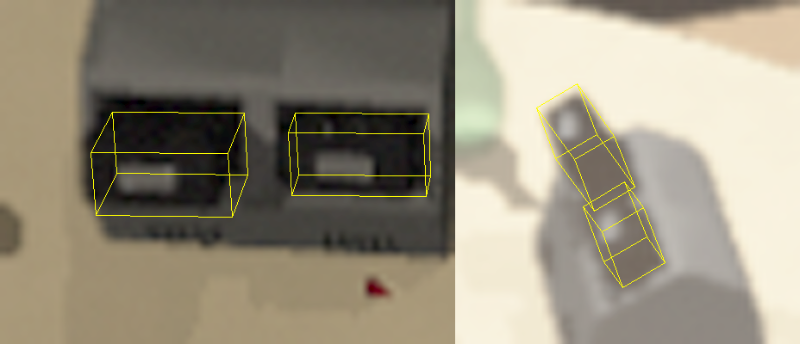

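```bash
cat > run.py <<'E'
from fit import *
t=load('top0');s=load('side0')
rt=(172,146,58,24); rs=(272,156,24,36)
hs=[(.036,.043),(-.036,.021)]
k5=np.ones((5,5))
D=[cv2.morphologyEx(dark(t,rt,15,8),cv2.MORPH_CLOSE,np.ones((5,13))),cv2.morphologyEx(dark(s,rs,103,16),cv2.MORPH_CLOSE,k5)]
x0=np.array([.608,.1433,.0743,-1.5])
def cost(v,w=(1,1)):
    p=x0+v*np.array([.01,.01,.01,3]); return sum(ww*((mask(d,p,r,hs)-D_)**2).sum() for d,r,D_,ww in((t,rt,D[0],w[0]),(s,rs,D[1],w[1])))
for w in((1,1),(1,.3),(.3,1)):
    best=min((minimize(cost,v0,args=(w,),method='Nelder-Mead',options=dict(maxiter=600,initial_simplex=np.array([v0]+[v0+e for e in np.eye(4)]))) for v0 in (np.zeros(4),np.array([1,1,1,-1.]),np.array([-1,0,-1,1.]))),key=lambda o:o.fun)
    p=x0+best.x*np.array([.01,.01,.01,3]);print(w,best.fun,p)
    if w==(1,1): np.save('p.npy',p)
p=np.load('p.npy')
out=[]
for d,r,D_ in((t,rt,D[0]),(s,rs,D[1])):
    im=cv2.cvtColor(d['img'],cv2.COLOR_RGB2BGR);k=8;x,y,w,h=r[0]-2,r[1]-4,62,46
    if d is s: w=36
    im=cv2.resize(im[y:y+h,x:x+w],None,fx=k,fy=k,interpolation=cv2.INTER_CUBIC)
    im=np.clip((im/255.)**(.45 if d is t else .8)*255,0,255).astype('uint8')
    Rf,tt=face(p)
    for cy,hh in hs:
        q=(proj(d,box(Rf,tt,cy,hh))-[x,y]+.5)*k
        for a in range(8):
            for b in range(a):
                if bin(a^b).count('1')==1: cv2.line(im,tuple(q[a].astype(int)),tuple(q[b].astype(int)),(0,255,255),1)
    out.append(im)
H=np.hstack(out);cv2.imwrite('pics/fit1.png',H)
E
python3 run.py
```

```text
(1, 1) 324.72866463619766 [ 0.61595625  0.15340184  0.04932972 -3.92582415]
(1, 0.3) 255.96078792411572 [ 0.61268232  0.14909767  0.06652701 -3.62933127]
(0.3, 1) 163.2911662221261 [ 0.61556271  0.14782159  0.04972761 -4.3404268 ]
```

View pics/fit1.png

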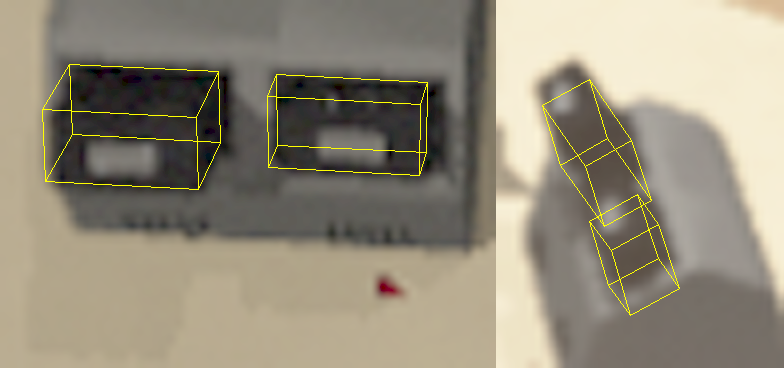

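```bash
python3 - <<'E'
s=open('run.py').read()
s=s.replace("D=[cv2","""W=np.ones((36,24)); W[14:,:9]=0
ds=dark(s,rs,120,30); ds[14:]=dark(s,rs,101,10)[14:]
D=[cv2""").replace("dark(s,rs,103,16)","ds").replace("(mask(d,p,r,hs)-D_)**2)","(mask(d,p,r,hs)-D_)**2*(W if d is s else 1))").replace("k=8","k=11").replace("(62,46)","x").replace("x,y,w,h=r[0]-2,r[1]-4,62,46","x,y,w,h=r[0]+(-2 if d is t else 0),r[1]-2,60,38").replace("w=36","w=28;h=38").replace("H=np.hstack(out)","H=np.hstack(out);H=cv2.resize(H,None,fx=.8,fy=.8)").replace("fit1","fit2").replace("np.save('p.npy',p)","np.save('p.npy',p);print([((mask(d,p,r,hs)-D_)**2).sum() for d,r,D_ in((t,rt,D[0]),(s,rs,D[1]))])")
s=s.replace("out.append(im)","out.append(im)\nprint((D[1]*9).astype(int).tolist().__str__().replace('], ','\\n').replace(', ',''))")
open('run.py','w').write(s)
E
python3 run.py | awk '!x[$0]++'
```

```text
(1, 1) 284.1499831795463 [ 0.61393916  0.14962885  0.05887341 -4.36992519]
[np.float64(222.9729243560169), np.float64(97.78654363706266)]
(1, 0.3) 244.87656180315267 [ 0.61120714  0.14651369  0.07837588 -4.14492278]
(0.3, 1) 125.15507376970396 [ 0.61463323  0.1499061   0.05399574 -4.28693412]
[[000000000000000000000000
[000000000000000000000000
[000000496000000000000000
[000006999300000000000000
[000099999900000000000000
[000399999990000000000000
[000099999993000000000000
[000099999999500000000000
[000069999999999000000000
[000009999999999400000000
[000009999999999900000001
[000000999999999900000000
[000000999999999990000000
[000007999999999990000000
[000006999999999995000000
[000006999999999999000000
[000006999999999999900000
[000556999999999999900000
[000999999999999999990000
[222970000099999999990000
[000960000099999999990000
[000960000009999999991000
[000450000009999999991000
[000000000009999999996666
[000000000000999999999999
[000000000000399999999999
[000000000000189999999999
[000001400000189999999999]]
```

View pics/fit2.png

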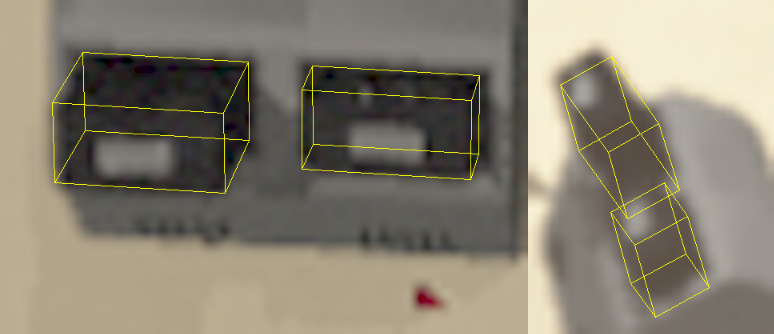

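```bash
cat > go.py <<'E'
from fit import *
P=np.array([.6135,.1493,.061,-4.0])
TRAY=np.array([.4766,-.339,.006]); TY=2.5
Rf,tf=face(P)
RT=np.column_stack([-Rf[:,2],Rf[:,0],np.cross(-Rf[:,2],Rf[:,0])])  # tool in dock: x into bay, y across thickness
def f2w(v): return Rf@np.array(v)+tf
def step(pos,rot):
    s=sensors.observe(); R0=s['tool_rot']
    d=R0.T@(np.array(pos)-s['position'])/.025; a=R.from_matrix(R0.T@rot).as_rotvec(degrees=True)/6
    print('step',np.round(np.r_[d,a],2).tolist(),'t',s['time_s'],'F',s['ft_force'].round(1),'w',round(s['grip_width'],4),'q',s['q'].round(0))
def st():
    s=sensors.observe(); print('facexyz of TCP',(Rf.T@(s['position']-tf)).round(4),'F face',(Rf.T@s['ft_force']).round(2))
E
python3 - <<'E'
from go import *
st(); tgt=f2w([0,.036,.043+.025+.08]); print(tgt,RT.round(3).tolist()); step(tgt,RT)
t=load('top0'); print('vase,pot,duck',onz(t,[(138,176),(139,223),(271,234)],0.02).round(3).tolist())
E
```

```text
facexyz of TCP [-0.277   0.3314  0.3849] F face [-1.13 -0.56  0.27]
[0.54219149 0.19037428 0.18917176] [[0.499, 0.864, -0.07], [-0.035, -0.06, -0.998], [-0.866, 0.5, 0.0]]
step [2.67, -6.82, 17.28, 11.72, -3.14, 4.33] t 0.1 F [-1.1 -0.5 -0.3] w 0.0856 q [ 56.  22.  74.  -0.  84. -12.]
vase,pot,duck [[0.564, 0.337, 0.02], [0.431, 0.334, 0.02], [0.396, -0.038, 0.02]]
```

>>> arm_command(plan=[[[2.67,-6.82,17.28,11.72,-3.14,4.33],[2.67,-6.82,17.28,11.72,-3.14,4.33],[2.67,-6.82,17.28,11.72,-3.14,4.33],[2.67,-6.82,17.28,11.72,-3.14,4.33],[2.67,-6.82,17.28,11.72,-3.14,4.33],[2.67,-6.82,17.28,11.72,-3.14,4.33],[2.67,-6.82,17.28,11.72,-3.14,4.33],[2.67,-6.82,17.28,11.72,-3.14,4.33],[2.67,-6.82,17.28,11.72,-3.14,4.33],[2.67,-6.82,17.28,11.72,-3.14,4.33]]], jaw=1)

```text
time_s: 1.1
position: [0.5439, 0.188, 0.1881]
tool_rot: [[0.499, 0.863, -0.076], [-0.037, -0.066, -0.997], [-0.866, 0.5, -0.001]]
ft_force: [0.1, 0.4, -0.0]
grip_width: 0.0001
```

```bash
python3 - <<'E'
from go import *
st(); step(f2w([0,.036,.043+.025+.08]),RT)
E
```

```text
facexyz of TCP [0.0011 0.0338 0.1462] F face [ 0.07  0.36 -0.09]
step [-0.07, -0.04, -0.09, -0.06, 0.02, -0.0] t 1.1 F [ 0.1  0.4 -0. ] w 0.0001 q [ 10.  20.  96. -12.  36.  23.]
```

>>> arm_command(plan=[[[0.9,0,0,0,0,0],[1.7,0,0,0,0,0],[2.4,0,0,0,0,0],[2.4,0,0,0,0,0],[2.4,0,0,0,0,0]]])

```text
time_s: 1.6
position: [0.5722, 0.1886, 0.1376]
tool_rot: [[0.499, 0.864, -0.07], [-0.034, -0.061, -0.998], [-0.866, 0.5, -0.001]]
ft_force: [-0.9, -0.3, -0.5]
grip_width: -0.0001
```

```bash
python3 - <<'E'
from go import *
st(); 
T=snap('top','top1');S_=snap('side','side1')
out=[]
k=10
for d,(x,y,w,h) in((T,(165,130,40,45)),(S_,(262,140,40,45))):
    im=cv2.cvtColor(d['img'],cv2.COLOR_RGB2BGR)[y:y+h,x:x+w]
    im=cv2.resize(im,None,fx=k,fy=k,interpolation=cv2.INTER_CUBIC); im=np.clip((im/255.)**(.45 if d is T else .8)*255,0,255).astype('uint8')
    s=sensors.observe();tip=s['position']+.025*s['tool_rot'][:,0]
    q=(proj(d,np.vstack([box(Rf,tf,.036,.043),box(Rf,tf,-.036,.021),tip]))-[x,y]+.5)*k
    for o in(0,8):
     for a in range(8):
        for b in range(a):
            if bin(a^b).count('1')==1: cv2.line(im,tuple(q[a+o].astype(int)),tuple(q[b+o].astype(int)),(0,255,255),1)
    cv2.drawMarker(im,tuple(q[16].astype(int)),(0,0,255),0,15,2)
    out.append(im)
cv2.imwrite('pics/v1.png',np.hstack(out))
E
```

```text
facexyz of TCP [0.0003 0.0363 0.0883] F face [-1.   -0.41  0.06]
```

View pics/v1.png

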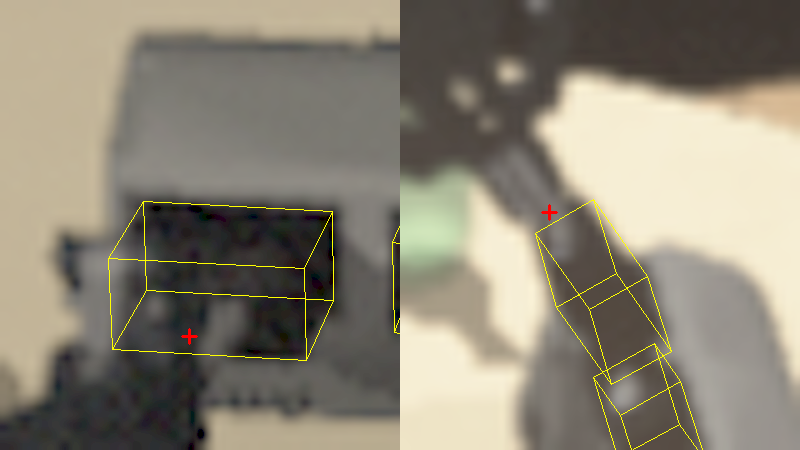

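>>> arm_command(plan=[[[0.3,0,0,0,0,0],[0.6,0,0,0,0,0],[0.6,0,0,0,0,0]]])

```text
time_s: 2.0
position: [0.5806, 0.1882, 0.1246]
tool_rot: [[0.501, 0.863, -0.069], [-0.034, -0.061, -0.998], [-0.865, 0.502, -0.001]]
ft_force: [-1.1, 0.5, 4.7]
grip_width: 0.0006
```

>>> arm_command(plan=[[[0.12,0,0,0,0,0],[0.12,0,0,0,0,0]]])

```text
time_s: 2.2
position: [0.5818, 0.1881, 0.1224]
tool_rot: [[0.501, 0.863, -0.069], [-0.034, -0.061, -0.998], [-0.865, 0.502, -0.001]]
ft_force: [-2.0, -0.1, 4.8]
grip_width: 0.0001
```

>>> arm_command(plan=[[[0.12,0,0,0,0,0],[0.12,0,0,0,0,0]]])

```text
time_s: 2.4
position: [0.583, 0.1881, 0.1204]
tool_rot: [[0.501, 0.863, -0.069], [-0.034, -0.06, -0.998], [-0.865, 0.502, -0.001]]
ft_force: [-6.0, -0.6, 9.6]
grip_width: -0.0001
```

>>> arm_command(plan=[[[0.04,0,0,0,0,0],[0.04,0,0,0,0,0]]])

```text
time_s: 2.6
position: [0.5833, 0.1882, 0.1204]
tool_rot: [[0.502, 0.862, -0.069], [-0.034, -0.06, -0.998], [-0.864, 0.503, -0.001]]
ft_force: [-12.2, 0.1, 18.8]
grip_width: 0.0002
```

```bash
python3 -c "
from go import *
st()"
```

```text
facexyz of TCP [0.0013 0.0367 0.0679] F face [-1.12 -0.74 22.31]
```

>>> arm_command(plan=[[[-0.2,0,0,0,0,0],[-0.5,0,0,0,0,0],[-1,0,0,0,0,0],[-2.2,0,0,0,0,0],[-3.6,0,0,0,0,0],[-3.6,0,0,0,0,0],[-3.6,0,0,0,0,0]]], jaw=0)

```text
time_s: 3.3
position: [0.5381, 0.191, 0.1972]
tool_rot: [[0.501, 0.863, -0.069], [-0.034, -0.061, -0.998], [-0.865, 0.502, -0.001]]
ft_force: [-0.3, 0.2, -0.1]
grip_width: 0.0853
```

```bash
python3 - <<'E'
from go import *
st(); Pz=.0075
T=snap('top','top2');S_=snap('side','side2')
out=[]
k=10
for d,(x,y,w,h) in((T,(165,130,40,45)),(S_,(262,140,40,45))):
    im=cv2.cvtColor(d['img'],cv2.COLOR_RGB2BGR)[y:y+h,x:x+w]
    im=cv2.resize(im,None,fx=k,fy=k,interpolation=cv2.INTER_CUBIC); im=np.clip((im/255.)**(.45 if d is T else .8)*255,0,255).astype('uint8')
    t2=tf+Rf[:,2]*Pz
    q=(proj(d,np.vstack([box(Rf,t2,.036,.059),box(Rf,t2,-.036,.021)]))-[x,y]+.5)*k
    for o in(0,8):
     for a in range(8):
        for b in range(a):
            if bin(a^b).count('1')==1: cv2.line(im,tuple(q[a+o].astype(int)),tuple(q[b+o].astype(int)),(0,255,255),1)
    out.append(im)
cv2.imwrite('pics/v2.png',np.hstack(out))
E
```

```text
facexyz of TCP [0.0005 0.0363 0.157 ] F face [-0.33  0.2   0.11]
```

View pics/v2.png

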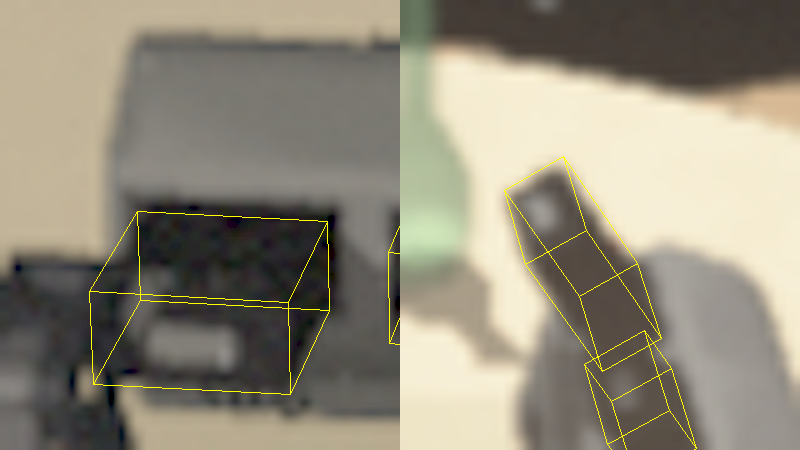

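>>> arm_command(plan=[[[0.8,0.06,0,0,0,0],[1.6,0.06,0,0,0,0],[2.4,0.06,0,0,0,0],[3.2,0.06,0,0,0,0],[4,0.06,0,0,0,0],[4.4,0.06,0,0,0,0],[4.4,0.06,0,0,0,0]]])

```text
time_s: 4.1
position: [0.5946, 0.1867, 0.1]
tool_rot: [[0.497, 0.865, -0.07], [-0.035, -0.061, -0.998], [-0.867, 0.498, 0.0]]
ft_force: [0.3, 0.0, -0.6]
grip_width: 0.0854
```

>>> arm_command(plan=[[[0,0,0,0,0,0],[0,0,0,0,0,0],[0,0,0,0,0,0]]], jaw=0.5, newtons=25)

```text
time_s: 4.4
position: [0.5947, 0.1872, 0.1029]
tool_rot: [[0.501, 0.863, -0.069], [-0.034, -0.061, -0.998], [-0.865, 0.502, -0.001]]
ft_force: [0.1, 0.3, 0.2]
grip_width: 0.0439
```

```bash
python3 -c "
from go import *
st()"
```

```text
facexyz of TCP [0.0024 0.0365 0.047 ] F face [0.15 0.3  0.17]
```

>>> arm_command(plan=[[[0,0,0,0,0,0],[0,0,0,0,0,0]]], jaw=0.65)

```text
time_s: 4.6
position: [0.5946, 0.1871, 0.1024]
tool_rot: [[0.5, 0.863, -0.07], [-0.034, -0.061, -0.998], [-0.865, 0.501, -0.001]]
ft_force: [-0.6, -0.6, 0.5]
grip_width: 0.0302
```

>>> arm_command(plan=[[[0,0,0,0,0,0],[0,0,0,0,0,0],[0,0,0,0,0,0]]], jaw=1)

```text
time_s: 4.9
position: [0.5941, 0.1871, 0.1017]
tool_rot: [[0.498, 0.864, -0.07], [-0.034, -0.061, -0.998], [-0.866, 0.5, -0.0]]
ft_force: [-4.3, 0.8, 0.1]
grip_width: 0.0257
```

```bash
python3 -c "
from go import *
st()"
```

```text
facexyz of TCP [0.0014 0.0363 0.0463] F face [-3.67  0.51  2.26]
```

>>> arm_command(plan=[[[0,-0.03,0,0,0,0],[-0.2,-0.03,0,0,0,0],[-0.4,-0.03,0,0,0,0]]], newtons=45)

```text
time_s: 5.2
position: [0.5892, 0.1875, 0.1107]
tool_rot: [[0.5, 0.863, -0.07], [-0.034, -0.061, -0.998], [-0.865, 0.501, -0.001]]
ft_force: [-0.2, 1.1, -0.6]
grip_width: 0.0259
```

>>> arm_command(plan=[[[-0.3,0,0,0,0,0],[-0.6,0,0,0,0,0],[-0.9,0,0,0,0,0],[-1.2,0,0,0,0,0],[-1.6,0,0,0,0,0],[-2.2,0,0,0,0,0],[-3,0,0,0,0,0],[-4,0,0,0,0,0],[-5,0,0,0,0,0],[-5,0,0,0,0,0]]])

```text
time_s: 6.2
position: [0.5261, 0.1922, 0.2222]
tool_rot: [[0.505, 0.861, -0.069], [-0.033, -0.06, -0.998], [-0.863, 0.506, -0.002]]
ft_force: [-0.4, -0.6, -1.6]
grip_width: 0.0255
```

```bash
python3 - <<'E'
from go import *
st()
T=snap('top','top3');S_=snap('side','side3')
out=[cv2.cvtColor(d['img'],cv2.COLOR_RGB2BGR)[y:y+50,x:x+50] for d,(x,y) in((T,(170,135)),(S_,(255,130)))]
cv2.imwrite('pics/v3.png',np.clip((cv2.resize(np.hstack(out),None,fx=8,fy=8,interpolation=cv2.INTER_CUBIC)/255.)**.6*255,0,255))
c,s_=np.cos(np.radians(TY)),np.sin(np.radians(TY))
yx=np.array([-s_,c,0]);xx=np.array([c,s_,0])
for jy in (xx,yx,-yx,-xx):
    x=np.array([0,0,-1.]);Rg=np.column_stack([x,jy,np.cross(x,jy)])
    print(jy.round(2)); step(TRAY+[0,0,.20],Rg)
E
```

```text
facexyz of TCP [0.0025 0.0367 0.1847] F face [-1.08 -0.67 -1.22]
[1.   0.04 0.  ]
step [0.17, -0.69, 21.32, -1.06, 0.27, -5.01] t 6.3 F [-0.5 -0.1 -2.1] w 0.0259 q [ 11.  16.  95. -12.  40.  22.]
[-0.04  1.    0.  ]
step [0.17, -0.69, 21.32, -15.67, 4.21, -3.77] t 6.3 F [-0.5 -0.1 -2.1] w 0.0259 q [ 11.  16.  95. -12.  40.  22.]
[ 0.04 -1.   -0.  ]
step [0.17, -0.69, 21.32, 13.57, -3.66, -4.08] t 6.3 F [-0.5 -0.1 -2.1] w 0.0259 q [ 11.  16.  95. -12.  40.  22.]
[-1.   -0.04 -0.  ]
step [0.17, -0.69, 21.32, 27.96, -7.52, -0.41] t 6.3 F [-0.5 -0.1 -2.1] w 0.0259 q [ 11.  16.  95. -12.  40.  22.][ WARN:0@10.054] global loadsave.cpp:1063 imwrite_ Unsupported depth image for selected encoder is fallbacked to CV_8U.
```

View pics/v3.png

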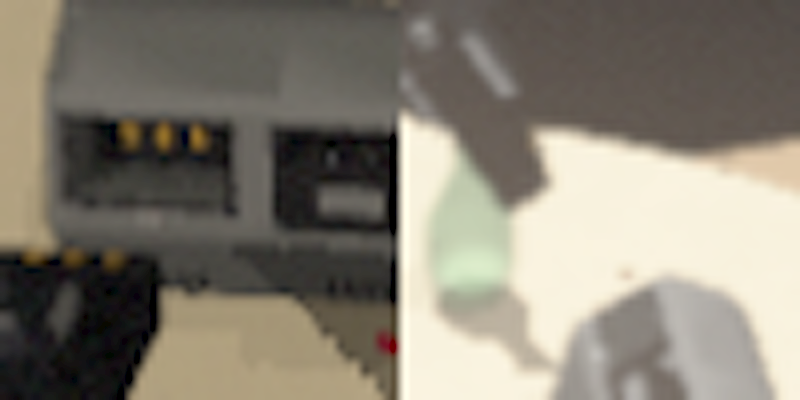

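>>> arm_command(plan=[[[0,0,0.8,0,0,0],[0.01,-0.06,2,-0.1,0,-0.4],[0.02,-0.12,3.5,-0.2,0,-0.9],[0.05,-0.2,5,-0.3,0.1,-1.4],[0.07,-0.3,6.5,-0.4,0.1,-1.9],[0.08,-0.35,8,-0.5,0.1,-2.4],[0.1,-0.4,9.5,-0.6,0.15,-2.9],[0.11,-0.45,11,-0.7,0.2,-3.4],[0.12,-0.5,12.5,-0.8,0.2,-3.9],[0.13,-0.55,14,-0.9,0.2,-4.4]]])

```text
time_s: 7.3
position: [0.4916, -0.1586, 0.2074]
tool_rot: [[0.06, 0.998, 0.025], [-0.004, 0.026, -1.0], [-0.998, 0.06, 0.005]]
ft_force: [-0.1, 0.3, -0.9]
grip_width: 0.0253
```

```bash
python3 - <<'E'
from go import *
c,s_=np.cos(np.radians(TY)),np.sin(np.radians(TY))
x=np.array([0,0,-1.]);jy=np.array([c,s_,0]);Rg=np.column_stack([x,jy,np.cross(x,jy)])
step(TRAY+[0,0,.20],Rg)
E
```

```text
step [0.05, -0.79, 7.2, -0.17, 0.06, -0.57] t 7.3 F [-0.1  0.3 -0.9] w 0.0253 q [-32.  20.  86.   2.  71. -34.]
```

>>> arm_command(plan=[[[0,-0.15,1.5,-0.03,0,-0.1],[0.02,-0.3,3,-0.06,0,-0.2],[0.03,-0.5,4.5,-0.1,0,-0.3],[0.04,-0.65,5.8,-0.15,0,-0.5],[0.05,-0.75,6.7,-0.17,0,-0.57],[0.05,-0.79,7.2,-0.17,0.06,-0.57],[0.05,-0.79,7.2,-0.17,0.06,-0.57],[0.05,-0.79,7.2,-0.17,0.06,-0.57]]])

```text
time_s: 8.1
position: [0.477, -0.3364, 0.2066]
tool_rot: [[0.003, 0.999, 0.044], [0.001, 0.044, -0.999], [-1.0, 0.003, -0.0]]
ft_force: [0.0, 0.7, -1.3]
grip_width: 0.0256
```

```bash
python3 - <<'E'
from go import *
c,s_=np.cos(np.radians(TY)),np.sin(np.radians(TY))
x=np.array([0,0,-1.]);jy=np.array([c,s_,0]);Rg=np.column_stack([x,jy,np.cross(x,jy)])
step(TRAY+[0,0,.115],Rg)
T=snap('top','top4');S_=snap('side','side4')
out=[cv2.cvtColor(d['img'],cv2.COLOR_RGB2BGR)[y:y+h,x:x+80] for d,(x,y,h) in((T,(325,150,100)),(S_,(235,210,100)))]
cv2.imwrite('pics/v4.png',cv2.resize(np.hstack(out),None,fx=5,fy=5,interpolation=cv2.INTER_CUBIC))
E
```

```text
step [3.43, -0.03, 0.1, 0.0, -0.0, -0.03] t 8.1 F [ 0.   0.7 -1.3] w 0.0256 q [-47.  27.  74.   0.  79. -49.]
```

View pics/v4.png

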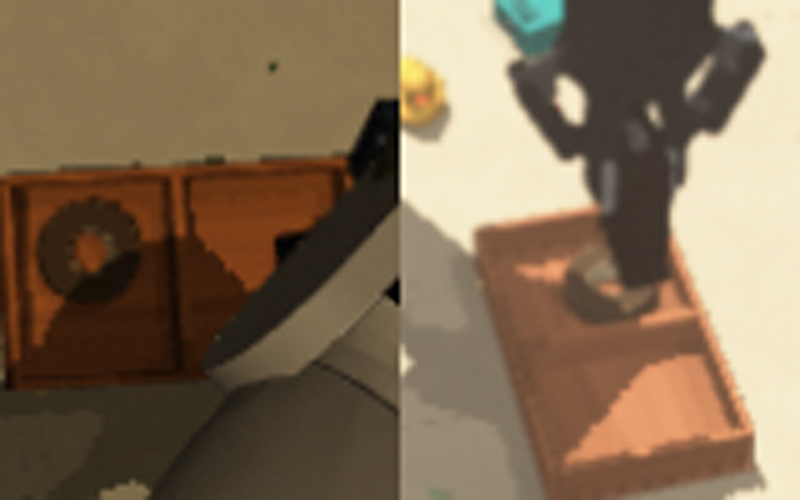

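>>> arm_command(plan=[[[0.5,-0.03,0.1,0,0,0],[1.3,-0.03,0.1,0,0,0],[2.2,-0.03,0.1,0,0,0],[3.1,-0.03,0.1,0,0,0],[3.9,-0.03,0.1,0,0,0],[4.4,-0.03,0.1,0,0,0],[4.7,-0.03,0.1,0,0,0],[4.7,-0.03,0.1,0,0,0],[4.7,-0.03,0.1,0,0,0]]])

```text
time_s: 9.1
position: [0.4771, -0.3399, 0.0903]
tool_rot: [[0.004, 0.999, 0.044], [-0.001, 0.044, -0.999], [-1.0, 0.004, 0.002]]
ft_force: [0.6, -1.2, -0.5]
grip_width: 0.0255
```

>>> arm_command(plan=[[[0.08,0,0,0,0,0],[0.16,0,0,0,0,0],[0.16,0,0,0,0,0]]])

```text
time_s: 9.4
position: [0.4768, -0.3397, 0.0858]
tool_rot: [[0.004, 0.999, 0.044], [-0.001, 0.044, -0.999], [-1.0, 0.004, 0.001]]
ft_force: [0.2, -0.0, -1.1]
grip_width: 0.0253
```

>>> arm_command(plan=[[[0.08,0,0,0,0,0],[0.08,0,0,0,0,0]]])

```text
time_s: 9.6
position: [0.4767, -0.3397, 0.0835]
tool_rot: [[0.003, 0.999, 0.044], [-0.0, 0.044, -0.999], [-1.0, 0.003, 0.001]]
ft_force: [0.2, -0.7, -2.2]
grip_width: 0.0256
```

>>> arm_command(plan=[[[0.08,0,0,0,0,0],[0.08,0,0,0,0,0]]])

```text
time_s: 9.8
position: [0.4767, -0.3397, 0.0815]
tool_rot: [[0.003, 0.999, 0.044], [-0.0, 0.044, -0.999], [-1.0, 0.003, 0.0]]
ft_force: [-0.2, -0.7, -1.3]
grip_width: 0.0258
```

>>> arm_command(plan=[[[0.08,0,0,0,0,0],[0.08,0,0,0,0,0]]])

```text
time_s: 10.0
position: [0.4767, -0.3397, 0.0794]
tool_rot: [[0.003, 0.999, 0.044], [-0.0, 0.044, -0.999], [-1.0, 0.003, 0.0]]
ft_force: [-0.1, -0.0, -1.9]
grip_width: 0.0253
```

>>> arm_command(plan=[[[0.06,0,0,0,0,0],[0.06,0,0,0,0,0]]])

```text
time_s: 10.2
position: [0.4768, -0.3397, 0.078]
tool_rot: [[0.003, 0.999, 0.044], [-0.0, 0.044, -0.999], [-1.0, 0.003, 0.001]]
ft_force: [0.3, 0.8, -1.6]
grip_width: 0.0259
```

>>> arm_command(plan=[[[0.06,0,0,0,0,0],[0.06,0,0,0,0,0]]])

```text
time_s: 10.4
position: [0.4768, -0.3397, 0.0765]
tool_rot: [[0.003, 0.999, 0.044], [-0.0, 0.044, -0.999], [-1.0, 0.003, 0.0]]
ft_force: [0.0, -0.1, -1.9]
grip_width: 0.0256
```

>>> arm_command(plan=[[[0.05,0,0,0,0,0],[0.05,0,0,0,0,0]]])

```text
time_s: 10.6
position: [0.4768, -0.3397, 0.0753]
tool_rot: [[0.003, 0.999, 0.044], [-0.0, 0.044, -0.999], [-1.0, 0.003, 0.001]]
ft_force: [-0.5, -0.6, -1.9]
grip_width: 0.0251
```

>>> arm_command(plan=[[[0.05,0,0,0,0,0],[0.05,0,0,0,0,0]]])

```text
time_s: 10.8
position: [0.4768, -0.3397, 0.0741]
tool_rot: [[0.003, 0.999, 0.044], [-0.0, 0.044, -0.999], [-1.0, 0.003, 0.001]]
ft_force: [0.2, -0.8, -1.6]
grip_width: 0.0256
```

>>> arm_command(plan=[[[0.05,0,0,0,0,0],[0.05,0,0,0,0,0]]])

```text
time_s: 11.0
position: [0.4769, -0.3399, 0.0738]
tool_rot: [[0.004, 0.999, 0.044], [-0.001, 0.044, -0.999], [-1.0, 0.004, 0.001]]
ft_force: [-3.8, 0.8, 5.6]
grip_width: 0.0253
```

>>> arm_command(plan=[[[0,0,0,0,0,0],[0,0,0,0,0,0],[0,0,0,0,0,0]]], newtons=20)

```text
time_s: 11.3
position: [0.4769, -0.3398, 0.0738]
tool_rot: [[0.004, 0.999, 0.044], [-0.001, 0.044, -0.999], [-1.0, 0.004, 0.001]]
ft_force: [-2.6, 1.2, 6.6]
grip_width: 0.0256
```

>>> arm_command(plan=[[[0,0,0,0,0,0],[0,0,0,0,0,0],[0,0,0,0,0,0],[0,0,0,0,0,0]]], jaw=0.45)

```text
time_s: 11.7
position: [0.4769, -0.3398, 0.0729]
tool_rot: [[0.003, 0.999, 0.044], [-0.001, 0.044, -0.999], [-1.0, 0.003, 0.001]]
ft_force: [0.2, 0.0, -0.2]
grip_width: 0.0474
```

>>> arm_command(plan=[[[-0.4,0,0,0,0,0],[-1,0,0,0,0,0],[-2,0,0,0,0,0],[-3,0,0,0,0,0],[-4,0,0,0,0,0],[-5,0,0,0,0,0],[-6,0,0,0,0,0],[-6,0,0,0,0,0]]])

```text
time_s: 12.5
position: [0.4771, -0.3404, 0.2272]
tool_rot: [[0.008, 0.999, 0.044], [-0.006, 0.044, -0.999], [-1.0, 0.008, 0.006]]
ft_force: [-0.8, 0.5, -0.1]
grip_width: 0.0465
```

>>> arm_command(plan=[[[0,0,-1,0,0,0],[0,0,-2.5,0,0,0],[0,0,-4,0,0,0],[0,0,-5.5,0,0,0],[0,0,-7,0,0,0],[0,0,-8,0,0,0],[0,0,-8,0,0,0]]])

```text
time_s: 13.2
position: [0.467, -0.1372, 0.2229]
tool_rot: [[0.003, 0.999, 0.047], [0.0, 0.047, -0.999], [-1.0, 0.003, -0.0]]
ft_force: [0.5, -1.6, 0.3]
grip_width: 0.0471
```

```bash
python3 - <<'E'
from go import *
T=snap('top','top5');S_=snap('side','side5')
out=[cv2.resize(cv2.cvtColor(d['img'],cv2.COLOR_RGB2BGR)[y:y+h,x:x+w],(400,300),interpolation=cv2.INTER_CUBIC) for d,(x,y,w,h) in((T,(315,165,96,72)),(S_,(235,210,112,84)),(T,(120,120,160,120)),(S_,(220,140,120,90)))]
H=np.vstack([np.hstack(out[:2]),np.hstack(out[2:])])
cv2.imwrite('pics/v5.png',np.clip((H/255.)**.7*255,0,255).astype('uint8'))
E
```

```text
(no output)
```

View pics/v5.png

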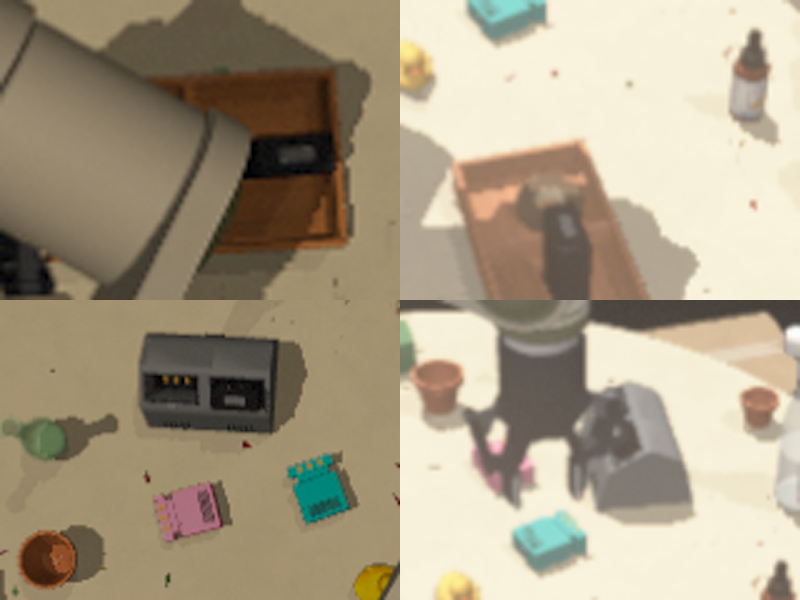

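The pack is standing upright in the empty compartment, with its top label visible from both cameras. The short pack is still in its bay, and the vase, pot and duck look unmoved. I'll hand the job in.

```bash
python3 -c "
from rig import workorder,sensors
print(sensors.observe()['qvel'].round(2)); print(workorder.close_job())"
```

```text
[-1.52  0.72 -0.9  -0.03  0.01 -0.16]
the job is handed in; nothing more can be done
None
```

The long pack is out of the dock and standing upright on its foot in the tray's empty compartment. I handed the job in at about 13.3 s of the 48 s.

- **Press:** I pushed the pack down along its axis with the shut fingers until it hit the firm stop, reading about 22 N there. When I backed off it sprang up by itself, confirmed by picture.
- **Fetch and set down:** I gripped it across its thickness (25.7 mm measured) and drew it straight out. I then lowered it until it touched the floor at about 6 N and let go.
- **Last pictures:** The pack is upright and released. The short pack is still in its bay, and the gripper is well clear of everything. The vase, pot, duck and look-alikes appear unmoved.

**Disagreement:** My camera estimate put the bay mouth 4 to 7.5 mm lower along the pack's axis than contact showed, so I went by the felt contact. The top camera's view of the tray was partly hidden by the arm at the end, so the upright check rests mostly on the side view.

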